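# Clear the transformer and release the coolant tank's pressure cap

### The arm

A 6-joint arm with a two-finger parallel gripper is mounted at the origin on the work surface. World frame = base frame: x ahead of the robot, y to its left, z up, the work surface at z = 0. Lengths are in m, angles in degrees, forces in N, time in s.
With the tool pointing down it reaches from about 0.375 to 0.9 m from the base axis. Payload 3.1 kg.
Tool frame: the origin (TCP) lies at the very end of the fingers, on their centre line; the grasp point (between the pads) lies grip_point_offset behind it (grip_point_offset is the distance from the TCP to the grasp point, in m); z points along the fingers, y is the line along which they close (so a half turn about z gives the same grasp; the last joint's range is limited). The gripper opens to 87 mm and grips with 3 to 60 N. Pads are 19 mm wide; open, the fingers measure 117 mm over their backs; the gripper's body (75 mm by 190 mm) begins 51 mm behind the grasp point.
Start: joints at [-10.227, 30.224, 82.088, -0, 67.689, -10.227], TCP at [0.625, 0, 0.223] pointing down, gripper open.
Joint ranges: [-176.69, 176.69], [-43.24, 126.21], [12.49, 139.97], [-82, 262], [0, 151.66], [-163.58, 163.58]. Speed limits (degrees/s): [159.86, 159.86, 180, 180, 180, 180].

### API

Orientations are given as a 3x3 rotation matrix whose columns are the frame's x, y, z axes.
In Python, from rig import * gives the robot as it stands.
- The arm moves only by the tool move_arm, never from a script. Its argument "increments" is a list of rows, each a list of 3 entries, a list of its own where there are three numbers: the shift along the tool's x, y, z in units of 30 mm (1.0 is 30 mm), then the turn, a rotation vector about the tool's x, y, z in units of 120 degrees (1.0 is 120 degrees), then the closure, from 0 (fully open) to 1 (shut). A call has 1 to 20 rows; each row shifts and turns the commanded pose from where the row before left it, along the tool's axes as they then stand; what a row does not reach is not made up. A row lasts 1/12 s, in which the tool goes at most 41.7 mm and 7.16 degrees, less where a joint would pass 70% of its speed; a pose out of reach is approached as far as the arm can. A call with a number of a shift or a turn outside -1 to 1 is refused whole. A call with a gripper value outside its range is refused whole. The fingers move at their own pace and stop on an object; the grip force is fixed at half the most. Time passes only in rows, so rows that do not move let the fingers close. It gives the time, the measured TCP pose, the force, the opening and the grip force at its end, in the units of the state.
- read_state(): the state, without advancing time (a new reading comes with each control period).
- capture(name): name is "scene" or "side" or "wrist"; returns a dict with "img" (400x640x3 uint8, red, green, blue), "mtx" (3x3 intrinsics, pixels), "eye" and "rotation" of the camera in the world. Camera axes: x right, y down, z forward; pixel columns grow to the right and rows downward; lengths in m; the calibration is good to about 2 mm. A picture is of the moment at which its call begins. There is no depth.
- hand_in(): hands the job in; it is judged then, once.
Trained networks look in a picture, given as the dict that the camera call returned (one of the last four; its "shot" number tells which), for a name from the list of things; names that differ only in an ending like _2 or _b are one class to them, and where a whole thing is asked for, a point or a joint stands for the part that bears it (a point fixed in the world has none). Each returns a list of dicts, best first, with "confidence" (0 to 1); they miss things now and then, are a little off and sometimes report something else, mostly with a low value. They report only what shows in the picture. A call takes as long as a camera call.
- search_frame(picture, label): "extent" ([left, top, right, bottom] as shares, 0 to 1, of the picture: columns of its width, rows of its height, round what is visible of it).
- pinpoint(picture, label): "xy" ([column, row] as shares, 0 to 1, of the picture: columns of its width, rows of its height: a listed point, or the origin of a listed thing).
The state is a dict: "time_s": time; "joint_positions": joint angles; "qvel": joint speeds; "tau": joint torques, N m; "position": TCP position; "tcp_rot": TCP orientation; "force": force on the tool from outside, world axes, zero at the start; "moment": the same for the moment, N m; "opening": opening from 0.0 (shut) to 1.0 (fully open); "grasp_force": force on a finger pad.
Only numpy, scipy, OpenCV 4.12 (cv2) and the standard library are available. Lean on these libraries where they do the work, as an engineer would, in place of code of your own. Each camera call takes 0.05 s, during which the arm holds its last target. There are 200 camera calls.

### The job

The coolant tank's pressure cap has to be released, but a transformer stands in the way of its handle: pick the transformer up, stand it upright in the middle of the rubber mat (set it down, do not drop it or knock it against the tank or handle). Then turn the cap's handle anticlockwise, without pressing, to its first stop and wait there a second to vent; only then press the handle down, turn it past the stop until the cap is free, and let it spring up. Leave everything else where it stands.

Things in the scene. Friction and masses are not known exactly. Their poses are not given: they have to be found in the camera images.
- tank: square aluminium coolant tank fixed to the bench, 140 x 140 x 60 mm high, two brass hose stubs (18 mm thick, 22 mm long) on its +x side. Origin: centre of its underside; the cap's axis rises vertically through it. Other fixed equipment stands on the bench beyond x = 0.82 m and beyond 0.45 m to either side, up to 240 mm high.
- cap_centre (a point): centre of the top of the black round cap (90 mm diameter, top 94 mm above the bench while locked), on the turning axis. The steel handle is a 26 mm wide bar (top 88 mm above the bench) running out from the cap to a saddle at its end; its end sweeps to 144 mm from the axis.
- pad (a point): centre of the floor of the saddle at the handle's end, 120 mm from the turning axis, 84 mm above the bench while locked; its x axis points outward along the handle, z up. Floor 48 mm along x, 54 mm clear across, 10 mm thick; on either side an upright ear (6 mm thick, 48 mm long, 18 mm above the floor). Shut fingers can stand in the saddle, push an ear sideways and press on the floor.
- cap (a joint): turn of cap and handle, rad, anticlockwise from above positive. 0 locked, starts at 0 to 0.3, stays where left, about 0.1 N m drag. An inner tooth stops it at about 0.9 (first stop) unless the cap is pressed down 6 mm or more; past 1.25 the tooth is cleared, past about 1.5 the cap is free and springs up; end stop 2.0.
- cap_slide (a joint): how far cap and handle are pressed down, m: 0 while locked and not pressed, at most 0.010 (bottom stop), -0.010 when released and sprung up. A spring holds it up: about 6.5 N to start it down, 11 N at the bottom stop.
- transformer: steel power transformer standing upright, body 66 (x) x 50 (y) x 90 mm high, with a grey 46 x 20 mm terminal strip 12 mm high centred on its top (102 mm in all), 0.5 to 0.9 kg. It stands beside the tank, in the sweep of the handle. Origin: centre of its underside. Grip it across the 50 mm, near its top.
- mat: square black rubber mat fixed flat on the bench, 180 x 180 x 2 mm. Origin: centre of its underside, x and y along its edges.
- flux_bottle: white plastic bottle, upright, 40 mm diameter, 110 mm tall. Bystander. Origin: centre of its underside.
- solder_spool: full metal-grey spool of solder standing on end, 60 mm diameter, 58 mm tall. Bystander. Origin: centre of its underside.
- capacitor: black can capacitor standing upright, 45 mm diameter, 86 mm tall. Bystander. Origin: centre of its underside.
- multimeter: orange hand multimeter lying on its back, 75 (x) x 150 (y) x 40 mm high. Bystander. Origin: centre of its underside.
- parts_box: closed white plastic box, 94 (x) x 134 (y) x 65 mm high. Bystander. Origin: centre of its underside.
- screwdriver: screwdriver lying on the bench along its x, under 40 mm high. Bystander.

How it is judged (in metres and radians):
On the way, in this order (a step that is already met when the one before it is completed fails the run):
1. the transformer stands upright in the middle of the mat, let go (x of transformer in the frame of mat between -0.04 and 0.04 m and y of transformer in the frame of mat between -0.04 and 0.04 m and z of transformer in the frame of mat below 0.006 m and angle between transformer's own z axis and vertical below 0.1 rad and contact force between the fingers and transformer below 0.1 N), for 0.2 s.
2. the handle is at its first stop, not pressed, for half a second (value of joint cap between 0.82 and 1 rad and value of joint cap_slide below 0.003 m), for 0.5 s.
3. the handle is pressed down at the first stop (value of joint cap between 0.8 and 1.2 rad and value of joint cap_slide above 0.004 m), for 0.05 s.
At the end, for the whole second after the job is handed in: the cap is turned past 1.45 rad and has sprung up at least 6 mm above its locked height; the transformer stands upright (within 0.1 rad), still and let go on the mat, its centre within 40 mm of the mat's centre along each of the mat's edges (all of step 1 and value of joint cap above 1.45 rad and value of joint cap_slide below -0.006 m and linear speed of transformer below 0.02 m/s); the robot touches nothing.
It fails at once if the transformer is let go or tipped more than 12 mm above the bench (height (world z) of transformer above 0.014 m and contact force between the fingers and transformer below 0.05 N).
It fails at once if the transformer is knocked by the tank or the handle (contact force between tank and transformer above 3 N).
It fails at once if a bystander is moved more than 25 mm (distance of any of flux_bottle, solder_spool, capacitor, multimeter, parts_box, screwdriver from where it was at the start of the episode above 0.025 m).
It also fails if it takes over 61 s, if anything falls off the work surface, if the arm or the gripper's body presses on something with over 40 N, if the wrist force passes 120 N, or if a joint passes its speed limit or range.

## Working session

There is one attempt and no reset: what is moved stays moved. The work goes in short steps, Python scripts to look and compute and a tool call to move; the robot and the scene stay as the last step left them, time stands still between calls to the robot, and variables do not carry over. Pictures are saved under pics/ and viewed, at most 10 in all, crops included, and the job is handed in when it is done.

Besides the shell and the picture viewer there is one more tool, called after "Call:" in YAML: its name, and indented under it one key for each argument. move_arm: Moves the arm, as the interface text tells. Its arguments: {"type":"object","properties":{"increments":{"type":"array"}},"required":["increments"]}

```bash
ls; mkdir -p pics; cat > h.py <<'E'
from rig import *
import numpy as np, cv2
def ray(p,uv):
    d=np.array(p["rotation"])@np.linalg.inv(p["mtx"])@np.array([uv[0],uv[1],1.0]); return np.array(p["eye"]),d
def at(p,uv,z):
    e,d=ray(p,uv); return e+d*(z-e[2])/d[2]
def proj(p,X):
    c=np.array(p["rotation"]).T@(np.array(X)-np.array(p["eye"])); q=np.array(p["mtx"])@c; return q[:2]/q[2]
def save(p,n): cv2.imwrite("pics/"+n+".png",p["img"][:,:,::-1])
E
cat > a.py <<'E'
from h import *
Z=dict(tank=0,cap_centre=.094,pad=.084,transformer=0,mat=0,flux_bottle=0,solder_spool=0,capacitor=0,multimeter=0,parts_box=0,screwdriver=0.015)
s=read_state(); print({k:np.round(v,3).tolist() for k,v in s.items()})
try: print(grip_point_offset)
except Exception as e: print(e)
for c in ["scene","side","wrist"]:
    p=capture(c); save(p,c+"0"); print(c,np.round(p["eye"],3))
    for l,z in Z.items():
        r=pinpoint(p,l)[:2]
        print(l,[(round(q["confidence"],2),np.round(np.array(q["xy"])*[640,400]).tolist(),np.round(at(p,np.array(q["xy"])*[640,400],z)[:2],3).tolist()) for q in r])
E
python3 a.py
```

```text
pics
{'time_s': 0.0, 'joint_positions': [-10.227, 30.279, 82.156, -0.001, 67.686, -10.227], 'qvel': [0.029, 0.034, 0.004, -0.019, 0.014, -0.018], 'tau': [-0.001, -44.005, -17.659, 0.063, 0.058, -0.0], 'position': [0.624, 0.0, 0.222], 'tcp_rot': [[-0.0, 1.0, -0.002], [1.0, 0.0, 0.0], [0.0, -0.002, -1.0]], 'force': [0.241, 0.289, 0.107], 'moment': [-0.011, 0.01, -0.009], 'grasp_force': 0.0, 'opening': 1.003}
0.0187
scene [1.118 0.384 1.16 ]
tank [(0.44, [239.0, 174.0], [0.576, -0.281])]
cap_centre [(0.75, [380.0, 235.0], [0.56, 0.176])]
pad [(0.65, [431.0, 242.0], [0.497, 0.287])]
transformer [(0.7, [395.0, 215.0], [0.432, 0.159])]
mat [(0.75, [273.0, 192.0], [0.569, -0.163])]
flux_bottle [(0.88, [439.0, 214.0], [0.36, 0.256])]
solder_spool [(0.74, [364.0, 186.0], [0.402, 0.038])]
capacitor [(0.93, [412.0, 306.0], [0.634, 0.326])]
multimeter [(0.91, [300.0, 162.0], [0.437, -0.165])]
parts_box [(0.78, [240.0, 236.0], [0.729, -0.147]), (0.47, [301.0, 160.0], [0.431, -0.165])]
screwdriver [(0.9, [236.0, 175.0], [0.592, -0.277])]
side [ 0.142 -0.768  0.856]
tank [(0.7, [281.0, 201.0], [0.5
[... 327 characters left out ...]
 248.0], [0.408, 0.047])]
capacitor [(0.71, [286.0, 166.0], [0.637, 0.318])]
multimeter [(0.95, [306.0, 303.0], [0.441, -0.172])]
parts_box [(0.57, [403.0, 249.0], [0.73, -0.145])]
screwdriver [(0.7, [285.0, 168.0], [0.621, 0.292]), (0.55, [392.0, 318.0], [0.576, -0.308])]
wrist [0.624 0.071 0.384]
tank [(0.7, [260.0, 27.0], [0.558, 0.178]), (0.54, [147.0, 145.0], [0.405, 0.04])]
cap_centre []
pad []
transformer [(0.61, [149.0, 43.0], [0.426, 0.16])]
mat [(0.6, [283.0, 283.0], [0.577, -0.162])]
flux_bottle []
solder_spool [(0.9, [146.0, 145.0], [0.404, 0.04])]
capacitor []
multimeter []
parts_box [(0.62, [383.0, 278.0], [0.724, -0.153]), (0.34, [144.0, 147.0], [0.401, 0.038])]
screwdriver []
```

View pics/scene0.png

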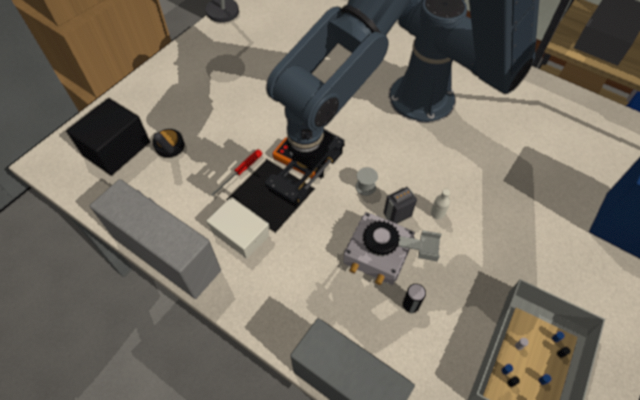

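View pics/side0.png

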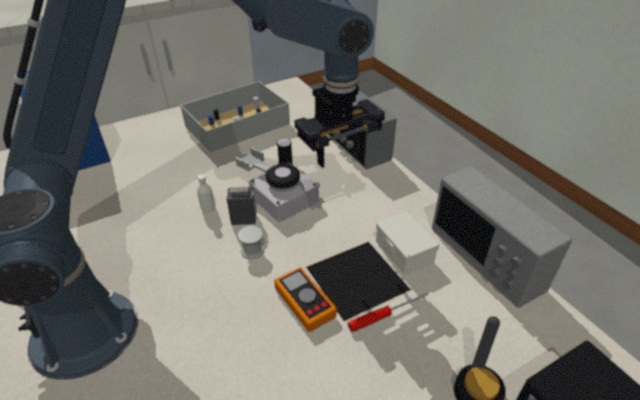

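The scene view shows the tank at px (380,250), its handle pointing right to (430,243), the transformer at (400,205), and the mat at (270,195) with the parts box, multimeter and screwdriver round it. The side view agrees. I'll move above the transformer for a close look.

Call:
move_arm:
  increments:
    - [[0.4, -0.9, -0.2], [0, 0, 0], 0]
    - [[0.4, -0.9, -0.2], [0, 0, 0], 0]
    - [[0.4, -0.9, -0.2], [0, 0, 0], 0]
    - [[0.4, -0.9, -0.2], [0, 0, 0], 0]
    - [[0.4, -0.9, -0.2], [0, 0, 0], 0]
    - [[0.4, -0.9, -0.2], [0, 0, 0], 0]
    - [[0, 0, 0], [0, 0, 0], 0]
    - [[0, 0, 0], [0, 0, 0], 0]

```text
time_s: 2.47
position: [0.4621, 0.0726, 0.2592]
tcp_rot: [[-0.001, 1.0, 0.001], [1.0, 0.001, -0.0], [-0.0, 0.001, -1.0]]
force: [0.4, -0.3, 0.4]
opening: 0.998
grasp_force: 0.0
```

```bash
cat > b.py <<'E'
from h import *
import sys
n=sys.argv[1]
Z=dict(tank=0,cap_centre=.094,pad=.084,transformer=0,mat=0,flux_bottle=0,solder_spool=0)
s=read_state(); print(s["time_s"],np.round(s["position"],4),np.round(s["tcp_rot"],3).tolist())
p=capture("wrist"); save(p,n); print(np.round(p["eye"],3))
for l,z in Z.items():
    r=pinpoint(p,l)[:2]
    print(l,[(round(q["confidence"],2),np.round(np.array(q["xy"])*[640,400]).tolist(),np.round(at(p,np.array(q["xy"])*[640,400],z)[:2],3).tolist()) for q in r])
import pickle; pickle.dump(p,open("pics/"+n+".pkl","wb"))
E
python3 b.py w1
```

```text
2.4667 [0.4621 0.0726 0.2592] [[-0.001, 1.0, 0.001], [1.0, 0.001, -0.0], [-0.0, 0.001, -1.0]]
[0.461 0.143 0.421]
tank [(0.56, [386.0, 96.0], [0.558, 0.176])]
cap_centre [(0.78, [408.0, 84.0], [0.559, 0.181])]
pad []
transformer [(0.84, [292.0, 107.0], [0.429, 0.162])]
mat [(0.59, [387.0, 311.0], [0.582, -0.164])]
flux_bottle [(0.73, [236.0, 36.0], [0.359, 0.249])]
solder_spool [(0.96, [279.0, 192.0], [0.407, 0.041])]
```

View pics/w1.png

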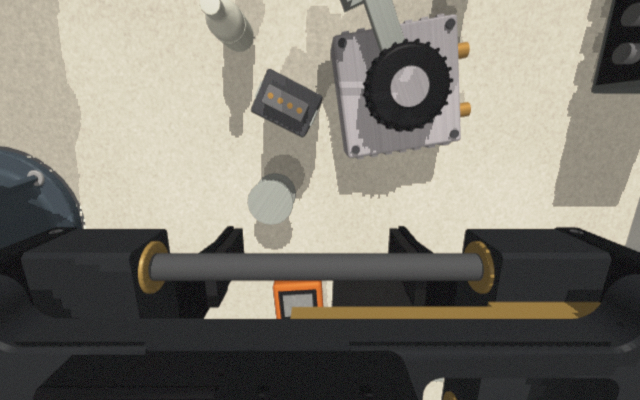

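The wrist view shows the transformer top at px (287,102), turned about −25°, with its orange terminals from (270,96) to (299,110). The tank and cap are at (400,85), with the handle going up-left. I'll measure precisely.

```bash
cat > c.py <<'E'
from h import *
import pickle
p=pickle.load(open("pics/w1.pkl","rb")); im=p["img"]
hsv=cv2.cvtColor(im,cv2.COLOR_RGB2HSV)
m=((hsv[:,:,1]>110)&(hsv[:,:,2]>100)).astype(np.uint8); m[:60]=0;m[140:]=0;m[:,:240]=0;m[:,335:]=0
ys,xs=np.nonzero(m); P=np.array([at(p,(x,y),.103)[:2] for x,y in zip(xs,ys)])
c=P.mean(0); w,v=np.linalg.eigh(np.cov((P-c).T)); a=v[:,1]*np.sign(v[0,1])
print("dots",len(P),c,np.degrees(np.arctan2(a[1],a[0])))
# edges of top body: project model, check
for yaw in (-22,-25,-28):
    t=np.radians(yaw);R=np.array([[np.cos(t),-np.sin(t)],[np.sin(t),np.cos(t)]])
    print(yaw,[np.round(proj(p,[*(c+R@[sx*.033,sy*.025]),.09])).tolist() for sx,sy in((-1,1),(1,1),(1,-1),(-1,-1))])
print(proj(p,[*c,0]))
cv2.imwrite("pics/crop.png",cv2.resize(im[55:155,230:350,::-1],None,fx=6,fy=6,interpolation=2)[:600])
# mat in side
for f in ["side"]:
    q=capture(f); g=q["img"].max(2); mm=(g<45).astype(np.uint8); n,l,st,ce=cv2.connectedComponentsWithStats(mm)
    k=l[275,352]; print(k,st[k]); cs,_=cv2.findContours((l==k).astype(np.uint8),0,2)
    W=np.array([at(q,x[0],.002)[:2] for x in max(cs,key=len)]).astype(np.float32); print(cv2.minAreaRect(W))
    save(q,"side1")
E
python3 c.py
```

```text
dots 85 [0.42914688 0.161484  ] -26.172176341110834
-22 [[264.0, 68.0], [323.0, 93.0], [305.0, 137.0], [249.0, 114.0]]
-25 [[266.0, 66.0], [323.0, 95.0], [304.0, 138.0], [248.0, 112.0]]
-28 [[268.0, 65.0], [323.0, 97.0], [302.0, 139.0], [248.0, 109.0]]
[291.84855901 107.00831394]
371 [ 309  243   99   77 4078]
((0.5774614214897156, -0.16748154163360596), (0.17164812982082367, 0.17229442298412323), 89.20997619628906)
```

View pics/crop.png

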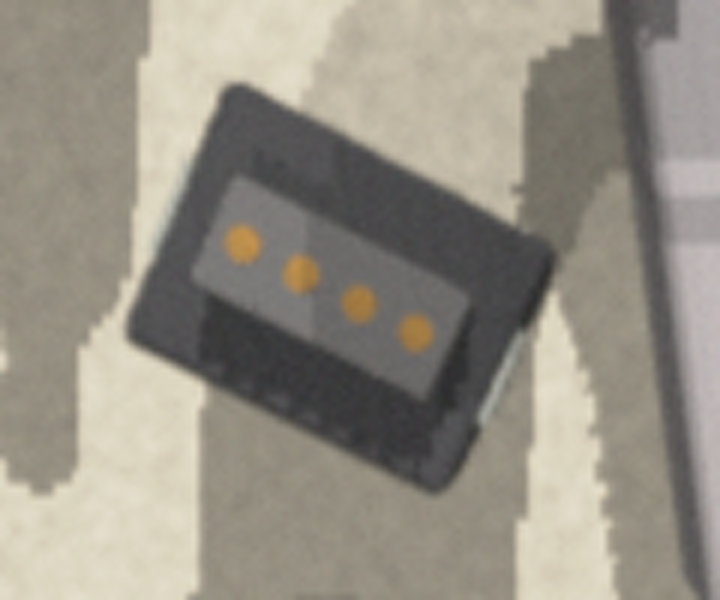

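Transformer at (0.429, 0.1615), yaw −26.2°; the crop shows a clean top with its terminal line tilted to match. The mat centre is about (0.578, −0.166). I'll align over the transformer.

Call:
move_arm:
  increments:
    - [[1, -0.37, 0], [0, 0, 0], 0]
    - [[1, -0.37, 0], [0, 0, 0], 0]
    - [[0.96, -0.36, 0], [0, 0, 0], 0]
    - [[0, 0, 0.4], [0, 0, -0.0533], 0]
    - [[0, 0, 0.4], [0, 0, -0.0533], 0]
    - [[0, 0, 0.4], [0, 0, -0.0533], 0]
    - [[0, 0, 0.4], [0, 0, -0.0533], 0]
    - [[0, 0, 0.4], [0, 0, -0.0533], 0]
    - [[0, 0, 0.4], [0, 0, -0.0533], 0]
    - [[0, 0, 0.4], [0, 0, -0.0533], 0]
    - [[0, 0, 0.4], [0, 0, -0.0533], 0]
    - [[0, 0, 0.4], [0, 0, -0.0533], 0]
    - [[0, 0, 0.4], [0, 0, -0.0533], 0]
    - [[0, 0, 0], [0, 0, 0], 0]
    - [[0, 0, 0], [0, 0, 0], 0]

```text
time_s: 4.17
position: [0.4298, 0.1607, 0.1381]
tcp_rot: [[-0.897, 0.442, -0.002], [0.442, 0.897, -0.0], [0.001, -0.001, -1.0]]
force: [0.3, -0.6, 0.1]
opening: 0.998
grasp_force: 0.0
```

Call:
move_arm:
  increments:
    - [[0, 0, 0.5], [0, 0, 0], 0]
    - [[0, 0, 0.5], [0, 0, 0], 0]
    - [[0, 0, 0.5], [0, 0, 0], 0]
    - [[0, 0, 0.5], [0, 0, 0], 0]
    - [[0, 0, 0.43], [0, 0, 0], 0]
    - [[0, 0, 0], [0, 0, 0], 0]
    - [[0, 0, 0], [0, 0, 0], 0.6]
    - [[0, 0, 0], [0, 0, 0], 0.6]
    - [[0, 0, 0], [0, 0, 0], 0.6]
    - [[0, 0, 0], [0, 0, 0], 0.6]
    - [[0, 0, 0], [0, 0, 0], 0.6]
    - [[0, 0, 0], [0, 0, 0], 0.6]

```text
time_s: 5.17
position: [0.4303, 0.1609, 0.0661]
tcp_rot: [[-0.898, 0.439, 0.001], [0.439, 0.898, 0.0], [-0.001, 0.001, -1.0]]
force: [-0.4, -0.4, 0.8]
opening: 0.63
grasp_force: 0.0
```

Call:
move_arm:
  increments:
    - [[0, 0, 0], [0, 0, 0], 1]
    - [[0, 0, 0], [0, 0, 0], 1]
    - [[0, 0, 0], [0, 0, 0], 1]
    - [[0, 0, 0], [0, 0, 0], 1]
    - [[0, 0, -0.1], [0, 0, 0], 1]
    - [[0, 0, -0.2], [0, 0, 0], 1]
    - [[0, 0, -0.3], [0, 0, 0], 1]
    - [[0, 0, -0.4], [0, 0, 0], 1]
    - [[0, 0, 0], [0, 0, 0], 1]
    - [[0, 0, 0], [0, 0, 0], 1]

```text
time_s: 6.0
position: [0.4302, 0.1608, 0.0961]
tcp_rot: [[-0.898, 0.439, 0.001], [0.439, 0.898, 0.0], [-0.001, 0.001, -1.0]]
force: [-1.2, -0.1, -8.7]
opening: 0.57
grasp_force: 30.0
```

Call:
move_arm:
  increments:
    - [[0, 0, -0.8], [0, 0, 0], 1]
    - [[0, 0, -0.8], [0, 0, 0], 1]
    - [[0, 0, -0.8], [0, 0, 0], 1]
    - [[0, 0, -0.8], [0, 0, 0], 1]
    - [[-0.3, -0.25, 0], [0, 0, 0], 1]
    - [[-0.62, -0.51, 0], [0, 0, 0], 1]
    - [[-0.65, -0.54, 0], [0, 0, 0], 1]
    - [[-0.65, -0.54, 0], [0, 0, 0], 1]
    - [[-0.65, -0.54, 0], [0, 0, 0], 1]
    - [[-0.65, -0.54, 0], [0, 0, 0], 1]
    - [[-0.65, -0.54, 0], [0, 0, 0], 1]
    - [[-0.65, -0.54, 0], [0, 0, 0], 1]
    - [[-0.65, -0.54, 0], [0, 0, 0], 1]
    - [[-0.65, -0.54, 0], [0, 0, 0], 1]
    - [[-0.65, -0.54, 0], [0, 0, 0], 1]
    - [[-0.65, -0.54, 0], [0, 0, 0], 1]
    - [[-0.65, -0.54, 0], [0, 0, 0], 1]
    - [[-0.65, -0.54, 0], [0, 0, 0], 1]
    - [[-0.5, -0.4, 0], [0, 0, 0], 1]
    - [[0, 0, 0], [0, 0, 0], 1]

```text
time_s: 7.67
position: [0.5794, -0.172, 0.1894]
tcp_rot: [[-0.897, 0.442, 0.001], [0.442, 0.897, -0.004], [-0.003, -0.003, -1.0]]
force: [0.9, 0.2, -7.4]
opening: 0.57
grasp_force: 30.0
```

```bash
python3 b.py w2; python3 - <<'E'
from h import *
p=capture("side"); save(p,"side2")
for l in("mat","transformer"):
    print(l,[(q["confidence"],at(p,np.array(q["xy"])*[640,400],0)[:2]) for q in pinpoint(p,l)[:1]])
E
```

```text
7.6667 [ 0.5794 -0.172   0.1894] [[-0.897, 0.442, 0.001], [0.442, 0.897, -0.004], [-0.003, -0.003, -1.0]]
[ 0.515 -0.14   0.351]
tank [(0.6, [600.0, 24.0], [0.561, 0.176])]
cap_centre []
pad []
transformer [(0.57, [314.0, 209.0], [0.612, -0.191])]
mat [(0.63, [322.0, 175.0], [0.576, -0.163])]
flux_bottle []
solder_spool []
mat [(0.8, array([ 0.5817825 , -0.16496041]))]
transformer [(0.71, array([ 0.65592038, -0.05873349]))]
```

View pics/side2.png

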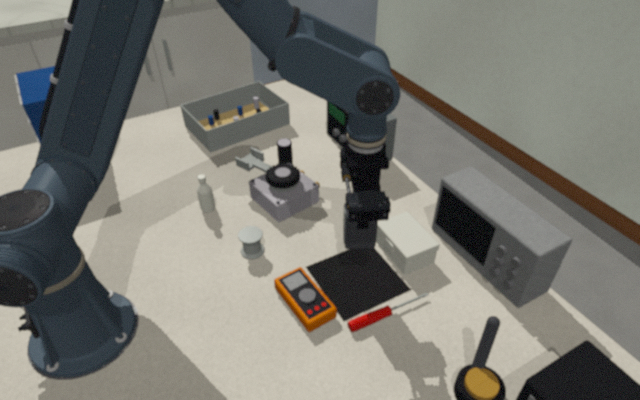

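The transformer hangs over the mat (side px (360,235)), clear of the box. I'll lower it.

Call:
move_arm:
  increments:
    - [[0, 0, 0.3], [0, 0, 0], 1]
    - [[0, 0, 0.6], [0, 0, 0], 1]
    - [[0, 0, 0.6], [0, 0, 0], 1]
    - [[0, 0, 0.6], [0, 0, 0], 1]
    - [[0, 0, 0.6], [0, 0, 0], 1]
    - [[0, 0, 0.5], [0, 0, 0], 1]
    - [[0, 0, 0.3], [0, 0, 0], 1]
    - [[0, 0, 0.2], [0, 0, 0], 1]
    - [[0, 0, 0.1], [0, 0, 0], 1]
    - [[0, 0, 0], [0, 0, 0], 1]
    - [[0, 0, 0], [0, 0, 0], 1]

```text
time_s: 9.13
position: [0.5785, -0.1668, 0.0783]
tcp_rot: [[-0.899, 0.439, 0.001], [0.439, 0.899, -0.001], [-0.002, -0.0, -1.0]]
force: [1.1, -0.7, -8.1]
opening: 0.57
grasp_force: 30.0
```

10 mm left to the mat.

Call:
move_arm:
  increments:
    - [[0, 0, 0.1], [0, 0, 0], 1]
    - [[0, 0, 0.1], [0, 0, 0], 1]
    - [[0, 0, 0.05], [0, 0, 0], 1]
    - [[0, 0, 0.05], [0, 0, 0], 1]
    - [[0, 0, 0.02], [0, 0, 0], 1]
    - [[0, 0, 0], [0, 0, 0], 1]
    - [[0, 0, 0], [0, 0, 0], 1]

```text
time_s: 9.72
position: [0.578, -0.1666, 0.0681]
tcp_rot: [[-0.898, 0.439, 0.0], [0.439, 0.898, -0.0], [-0.0, -0.0, -1.0]]
force: [-1.0, -0.2, -7.5]
opening: 0.571
grasp_force: 30.0
```

Call:
move_arm:
  increments:
    - [[0, 0, 0.03], [0, 0, 0], 1]
    - [[0, 0, 0.03], [0, 0, 0], 1]
    - [[0, 0, 0], [0, 0, 0], 1]
    - [[0, 0, 0], [0, 0, 0], 1]

```text
time_s: 10.05
position: [0.578, -0.1665, 0.068]
tcp_rot: [[-0.899, 0.439, 0.001], [0.439, 0.899, -0.001], [-0.001, -0.0, -1.0]]
force: [-3.7, 3.2, 5.8]
opening: 0.575
grasp_force: 30.0
```

Contact on the mat (force sign flipped). I'll release and rise.

Call:
move_arm:
  increments:
    - [[0, 0, 0], [0, 0, 0], 0.2]
    - [[0, 0, 0], [0, 0, 0], 0]
    - [[0, 0, 0], [0, 0, 0], 0]
    - [[0, 0, 0], [0, 0, 0], 0]
    - [[0, 0, 0], [0, 0, 0], 0]
    - [[0, 0, 0], [0, 0, 0], 0]
    - [[0, 0, 0], [0, 0, 0], 0]
    - [[0, 0, 0], [0, 0, 0], 0]
    - [[0, 0, -0.4], [0, 0, 0], 0]
    - [[0, 0, -0.7], [0, 0, 0], 0]
    - [[0, 0, -0.9], [0, 0, 0], 0]
    - [[0, 0, -1], [0, 0, 0], 0]
    - [[0, 0, -1], [0, 0, 0], 0]
    - [[0, 0, 0], [0, 0, 0], 0.5]
    - [[0, 0, 0], [0, 0, 0], 1]

```text
time_s: 11.3
position: [0.5792, -0.1672, 0.1893]
tcp_rot: [[-0.898, 0.439, 0.005], [0.439, 0.899, -0.003], [-0.006, -0.0, -1.0]]
force: [-0.3, 0.1, -0.1]
opening: 0.919
grasp_force: 0.0
```

```bash
cat > d.py <<'E'
from h import *
import sys
R={"cap_centre":.094,"pad":.084,"tank":0,"transformer":0,"mat":0}
for c in sys.argv[1:]:
    p=capture(c); save(p,c+"_%d"%(100*read_state()["time_s"]))
    for l,z in R.items():
        print(c,l,[(round(q["confidence"],2),np.round(at(p,np.array(q["xy"])*[640,400],z)[:2],4).tolist()) for q in pinpoint(p,l)[:2]])
E
python3 d.py side scene; ls pics
```

```text
side cap_centre [(0.71, [0.5607, 0.185])]
side pad [(0.81, [0.5069, 0.2924]), (0.17, [0.5713, 0.1977])]
side tank [(0.64, [0.5628, 0.1736])]
side transformer [(0.83, [0.5816, -0.1661]), (0.26, [0.6135, 0.2996])]
side mat [(0.74, [0.5794, -0.1639]), (0.45, [0.4022, 0.0425])]
scene cap_centre [(0.88, [0.5648, 0.1784])]
scene pad [(0.82, [0.4976, 0.298])]
scene tank [(0.86, [0.5601, 0.183])]
scene transformer [(0.76, [0.5768, -0.1574])]
scene mat [(0.79, [0.5697, -0.1655]), (0.21, [0.3581, 0.2584])]
crop.png
scene0.png
scene_1165.png
side0.png
side1.png
side2.png
side_1135.png
w1.pkl
w1.png
w2.pkl
w2.png
wrist0.png
```

Transformer stands on the mat within about 5 mm of the centre. Next, a close view of the handle.

Call:
move_arm:
  increments:
    - [[0, 0, -1], [0, 0, 0], 1]
    - [[0.27, 0.43, -1], [0, 0, 0], 1]
    - [[0.545, 0.87, 0], [0, 0, 0], 1]
    - [[0.545, 0.87, 0], [0, 0, 0], 1]
    - [[0.545, 0.87, 0], [0, 0, 0], 1]
    - [[0.545, 0.87, 0], [0, 0, 0], 1]
    - [[0.545, 0.87, 0], [0, 0, 0], 1]
    - [[0.545, 0.87, 0], [0, 0, 0], 1]
    - [[0.545, 0.87, 0], [0, 0, 0], 1]
    - [[0.545, 0.87, 0], [0, 0, 0], 1]
    - [[0.545, 0.87, 0], [0, 0, 0], 1]
    - [[0.545, 0.87, 0], [0, 0, 0], 1]
    - [[0.545, 0.87, 0], [0, 0, 0], 1]
    - [[0.27, 0.43, 0], [0, 0, 0.0513], 1]
    - [[0, 0, 0], [0, 0, 0.0513], 1]
    - [[0, 0, 0], [0, 0, 0.0513], 1]
    - [[0, 0, 0], [0, 0, 0.0513], 1]
    - [[0, 0, 0], [0, 0, 0.0513], 1]
    - [[0, 0, 0], [0, 0, 0.0513], 1]
    - [[0, 0, 0], [0, 0, 0], 1]

```text
time_s: 13.57
position: [0.5391, 0.2007, 0.2462]
tcp_rot: [[-0.453, 0.892, -0.0], [0.892, 0.453, 0.0], [0.0, -0.0, -1.0]]
force: [-0.7, -0.7, 1.0]
opening: 0.002
grasp_force: 0.0
```

```bash
python3 b.py w3; python3 -c "
from h import *;print(read_state()['joint_positions'])"
```

```text
13.5667 [0.5391 0.2007 0.2462] [[-0.453, 0.892, -0.0], [0.892, 0.453, 0.0], [0.0, -0.0, -1.0]]
[0.506 0.264 0.408]
tank [(0.67, [320.0, 194.0], [0.558, 0.175])]
cap_centre [(0.62, [326.0, 211.0], [0.562, 0.181])]
pad [(0.61, [331.0, 102.0], [0.512, 0.288])]
transformer []
mat []
flux_bottle [(0.64, [214.0, 80.0], [0.365, 0.249])]
solder_spool [(0.55, [186.0, 227.0], [0.404, 0.039]), (0.23, [420.0, 125.0], [0.635, 0.322])]
[ 9.28766487e+00  2.48270175e+01  8.78268992e+01  3.70849208e-04
  6.73492367e+01 -1.77713609e+01]
```

View pics/w3.png

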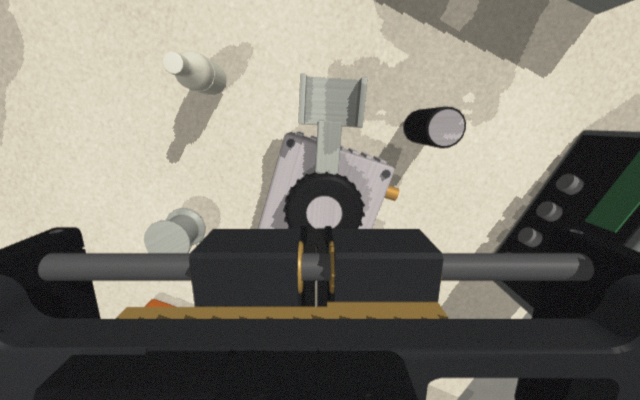

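The view shows the saddle floor centred at px (332,101), agreeing with the network at (0.512, 0.288). The cap top is at (324,212), giving an axis of about (0.561, 0.1805) and a handle angle of about 115°. I'll move over the saddle.

Call:
move_arm:
  increments:
    - [[0.76, 0.125, 0], [0, 0, 0], 1]
    - [[0.76, 0.125, 0], [0, 0, 0], 1]
    - [[0.76, 0.125, 0], [0, 0, 0], 1]
    - [[0.76, 0.125, 0], [0, 0, 0], 1]
    - [[0, 0, 0.8], [0, 0, 0], 1]
    - [[0, 0, 0.8], [0, 0, 0], 1]
    - [[0, 0, 0.8], [0, 0, 0], 1]
    - [[0, 0, 0.8], [0, 0, 0], 1]
    - [[0, 0, 0.8], [0, 0, 0], 1]
    - [[0, 0, 0], [0, 0, 0], 1]
    - [[0, 0, 0], [0, 0, 0], 1]

```text
time_s: 14.88
position: [0.5102, 0.2884, 0.1253]
tcp_rot: [[-0.455, 0.891, -0.003], [0.891, 0.455, -0.001], [0.001, -0.003, -1.0]]
force: [-0.2, 0.1, 1.2]
opening: 0.007
grasp_force: 0.0
```

```bash
python3 - <<'E'
from h import *
for c in ("side","scene"):
    p=capture(c); s=read_state()
    u=proj(p,s["position"]); x0,y0=int(u[0])-50,int(u[1])-40
    print(c,u, proj(p,[.511,.289,.084]),[(q["confidence"],np.array(q["xy"])*[640,400]) for q in pinpoint(p,"pad")[:1]])
    im=cv2.resize(p["img"][y0:y0+80,x0:x0+100,::-1],None,fx=4,fy=4)
    I=im if c=="side" else np.hstack([I,im])
cv2.imwrite("pics/ov.png",I)
E
```

```text
side [247.56164328 147.13077206] [249.01244485 159.97137749] [(0.57, array([248.512, 158.2  ]))]
scene [432.32934178 238.17851913] [428.9994409  246.13683844] [(0.68, array([431.104, 241.92 ]))]
```

View pics/ov.png

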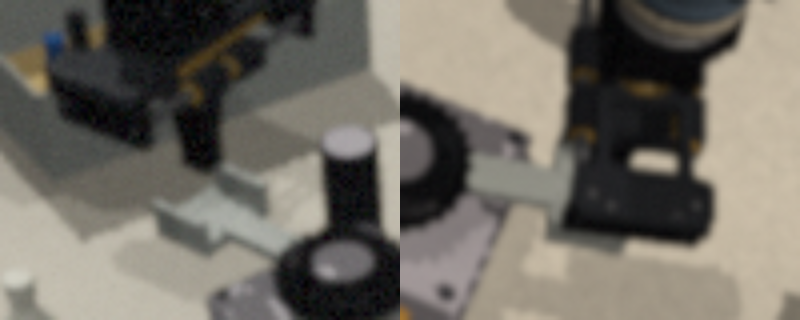

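The side crop shows the shut fingers right above the saddle between its two ears. I'll descend, staying clear of the floor.

Call:
move_arm:
  increments:
    - [[0, 0, 0.35], [0, 0, 0], 1]
    - [[0, 0, 0.35], [0, 0, 0], 1]
    - [[0, 0, 0.35], [0, 0, 0], 1]
    - [[0, 0, 0], [0, 0, 0], 1]
    - [[0, 0, 0], [0, 0, 0], 1]

```text
time_s: 15.5
position: [0.5101, 0.2884, 0.0934]
tcp_rot: [[-0.454, 0.891, -0.003], [0.891, 0.454, -0.001], [0.0, -0.003, -1.0]]
force: [0.2, 0.1, -0.2]
opening: 0.006
grasp_force: 0.0
```

Call:
move_arm:
  increments:
    - [[-0.005, -0.209, 0], [0, 0, -0.025], 1]
    - [[-0.005, -0.209, 0], [0, 0, -0.025], 1]
    - [[-0.005, -0.209, 0], [0, 0, -0.025], 1]
    - [[-0.005, -0.209, 0], [0, 0, -0.025], 1]
    - [[-0.005, -0.209, 0], [0, 0, -0.025], 1]
    - [[-0.005, -0.209, 0], [0, 0, -0.025], 1]
    - [[-0.005, -0.209, 0], [0, 0, -0.025], 1]
    - [[-0.005, -0.209, 0], [0, 0, -0.025], 1]
    - [[-0.005, -0.209, 0], [0, 0, -0.025], 1]
    - [[-0.005, -0.209, 0], [0, 0, -0.025], 1]
    - [[-0.005, -0.209, 0], [0, 0, -0.025], 1]
    - [[0, 0, 0], [0, 0, 0], 1]
    - [[0, 0, 0], [0, 0, 0], 1]

```text
time_s: 16.58
position: [0.4617, 0.2419, 0.095]
tcp_rot: [[-0.865, 0.501, 0.0], [0.501, 0.865, -0.0], [-0.0, 0.0, -1.0]]
force: [0.7, -0.3, -0.6]
opening: 0.007
grasp_force: 0.0
```

```bash
cat > e.py <<'E'
from h import *
C=np.array([.561,.1805]); s=read_state(); d=np.array(s["position"])[:2]-C
x=np.array(s["tcp_rot"])[:2,0]
print("t",s["time_s"],"z",s["position"][2],"polar",np.degrees(np.arctan2(d[1],d[0])),"r",np.hypot(*d),"xdir",np.degrees(np.arctan2(x[1],x[0])),"F",np.round(s["force"],1),"j6",s["joint_positions"][5])
for c,z in (("side",.084),("scene",.084),("wrist",.084)):
    p=capture(c)
    for l in ("pad",):
        for q in pinpoint(p,l)[:1]:
            w=at(p,np.array(q["xy"])*[640,400],z)[:2]; e=w-C; print(c,l,round(q["confidence"],2),w.round(3),"ang",np.degrees(np.arctan2(e[1],e[0])).round(1),"r",np.hypot(*e).round(3))
E
python3 e.py
```

```text
t 16.5833 z 0.09496284857233592 polar 148.26269501634235 r 0.11673711951080953 xdir 149.93790323892347 F [ 0.7 -0.3 -0.6] j6 -44.56628508457298
side pad 0.57 [0.471 0.264] ang 137.2 r 0.123
scene pad 0.59 [0.464 0.261] ang 140.2 r 0.126
wrist pad 0.59 [0.467 0.254] ang 141.9 r 0.119
```

The handle follows (about 115° → 142°). Continue, more slowly, to the stop.

Call:
move_arm:
  increments:
    - [[0.005, -0.14, 0.01], [0, 0, -0.0167], 1]
    - [[0.005, -0.14, 0.01], [0, 0, -0.0167], 1]
    - [[0.005, -0.14, 0.01], [0, 0, -0.0167], 1]
    - [[0.005, -0.14, 0.01], [0, 0, -0.0167], 1]
    - [[0, 0, 0], [0, 0, 0], 1]

```text
time_s: 17.3
position: [0.4535, 0.2271, 0.0937]
tcp_rot: [[-0.928, 0.374, 0.0], [0.374, 0.928, 0.0], [-0.0, 0.0, -1.0]]
force: [0.2, 0.1, -1.2]
opening: 0.007
grasp_force: 0.0
```

Call:
move_arm:
  increments:
    - [[0, -0.1, 0], [0, 0, -0.0125], 1]
    - [[0, -0.1, 0], [0, 0, -0.0125], 1]
    - [[0, 0, 0], [0, 0, 0], 1]

```text
time_s: 17.55
position: [0.4512, 0.2217, 0.0936]
tcp_rot: [[-0.946, 0.326, -0.0], [0.326, 0.946, -0.0], [0.0, -0.0, -1.0]]
force: [-0.3, 1.0, 0.1]
opening: 0.004
grasp_force: 0.0
```

Call:
move_arm:
  increments:
    - [[0, -0.1, 0], [0, 0, -0.0125], 1]
    - [[0, -0.1, 0], [0, 0, -0.0125], 1]
    - [[0, 0, 0], [0, 0, 0], 1]

```text
time_s: 17.8
position: [0.4492, 0.2159, 0.0935]
tcp_rot: [[-0.961, 0.276, -0.0], [0.276, 0.961, -0.0], [0.0, -0.0, -1.0]]
force: [0.4, -0.5, 0.5]
opening: 0.003
grasp_force: 0.0
```

Call:
move_arm:
  increments:
    - [[0, -0.1, 0], [0, 0, -0.0125], 1]
    - [[0, -0.1, 0], [0, 0, -0.0125], 1]
    - [[0, 0, 0], [0, 0, 0], 1]

```text
time_s: 18.05
position: [0.4476, 0.2101, 0.0935]
tcp_rot: [[-0.974, 0.225, -0.001], [0.225, 0.974, -0.0], [0.0, -0.0, -1.0]]
force: [0.0, -0.1, -0.0]
opening: 0.002
grasp_force: 0.0
```

Call:
move_arm:
  increments:
    - [[0, -0.1, 0], [0, 0, -0.0125], 1]
    - [[0, -0.1, 0], [0, 0, -0.0125], 1]
    - [[0, 0, 0], [0, 0, 0], 1]

```text
time_s: 18.3
position: [0.4464, 0.2042, 0.0935]
tcp_rot: [[-0.985, 0.174, -0.001], [0.174, 0.985, -0.0], [0.0, -0.001, -1.0]]
force: [0.3, -0.2, 0.5]
opening: 0.004
grasp_force: 0.0
```

```bash
python3 e.py
```

```text
t 18.3 z 0.09346779264747779 polar 168.31849724904566 r 0.1170528974573508 xdir 169.97875466551574 F [ 0.3 -0.2  0.5] j6 -68.43313432916437
side pad 0.58 [0.441 0.23 ] ang 157.6 r 0.13
scene pad 0.8 [0.43  0.234] ang 157.8 r 0.141
wrist pad 0.55 [0.449 0.22 ] ang 160.5 r 0.119
```

Call:
move_arm:
  increments:
    - [[0, -0.1, 0], [0, 0, -0.0125], 1]
    - [[0, 0, 0], [0, 0, 0], 1]

```text
time_s: 18.77
position: [0.4461, 0.2014, 0.0936]
tcp_rot: [[-0.989, 0.147, 0.0], [0.147, 0.989, 0.0], [-0.0, 0.0, -1.0]]
force: [0.4, 1.1, 0.3]
opening: 0.008
grasp_force: 0.2
```

Call:
move_arm:
  increments:
    - [[0, -0.1, 0], [0, 0, -0.0125], 1]
    - [[0, 0, 0], [0, 0, 0], 1]

```text
time_s: 18.93
position: [0.4458, 0.2002, 0.0936]
tcp_rot: [[-0.992, 0.125, 0.001], [0.125, 0.992, 0.004], [-0.0, 0.004, -1.0]]
force: [-1.1, 8.2, -0.8]
opening: 0.012
grasp_force: 3.7
```

Call:
move_arm:
  increments:
    - [[0, -0.1, 0], [0, 0, -0.0125], 1]
    - [[0, 0, 0], [0, 0, 0], 1]

```text
time_s: 19.1
position: [0.4456, 0.1993, 0.0937]
tcp_rot: [[-0.995, 0.101, 0.002], [0.101, 0.995, 0.008], [-0.001, 0.008, -1.0]]
force: [-1.0, 17.9, -1.3]
opening: 0.005
grasp_force: 7.7
```

At the first stop (18 N). Back off and vent for over a second.

Call:
move_arm:
  increments:
    - [[0, 0.15, 0], [0, 0, 0], 1]
    - [[0, 0.15, 0], [0, 0, 0], 1]
    - [[0, 0.1, 0], [0, 0, 0], 1]
    - [[0, 0, 0], [0, 0, 0], 1]
    - [[0, 0, 0], [0, 0, 0], 1]
    - [[0, 0, 0], [0, 0, 0], 1]
    - [[0, 0, 0], [0, 0, 0], 1]
    - [[0, 0, 0], [0, 0, 0], 1]
    - [[0, 0, 0], [0, 0, 0], 1]
    - [[0, 0, 0], [0, 0, 0], 1]
    - [[0, 0, 0], [0, 0, 0], 1]
    - [[0, 0, 0], [0, 0, 0], 1]
    - [[0, 0, 0], [0, 0, 0], 1]
    - [[0, 0, 0], [0, 0, 0], 1]
    - [[0, 0, 0], [0, 0, 0], 1]
    - [[0, 0, 0], [0, 0, 0], 1]

```text
time_s: 20.43
position: [0.4464, 0.2074, 0.0935]
tcp_rot: [[-0.995, 0.095, -0.0], [0.095, 0.995, 0.0], [0.0, 0.0, -1.0]]
force: [0.5, 0.4, -0.4]
opening: 0.006
grasp_force: 0.0
```

```bash
python3 e.py
```

```text
t 20.4333 z 0.09354568452332164 polar 166.78599380808564 r 0.11776249561066897 xdir 174.54351923923736 F [ 0.5  0.4 -0.4] j6 -72.65439048117706
side pad 0.92 [0.444 0.239] ang 153.5 r 0.131
scene pad 0.66 [0.435 0.223] ang 161.3 r 0.133
wrist pad 0.91 [0.447 0.216] ang 162.6 r 0.119
```

Call:
move_arm:
  increments:
    - [[0, 0, 0.15], [0, 0, 0], 1]
    - [[0, 0, 0.15], [0, 0, 0], 1]
    - [[0, 0, 0.15], [0, 0, 0], 1]
    - [[0, 0, 0.15], [0, 0, 0], 1]
    - [[0, 0, 0], [0, 0, 0], 1]
    - [[0, 0, 0], [0, 0, 0], 1]

```text
time_s: 21.23
position: [0.4464, 0.2074, 0.0756]
tcp_rot: [[-0.995, 0.095, 0.0], [0.095, 0.995, 0.0], [-0.0, 0.0, -1.0]]
force: [-1.8, 0.6, 9.0]
opening: 0.007
grasp_force: 4.3
```

Call:
move_arm:
  increments:
    - [[0, 0, 0.03], [0, 0, 0], 1]
    - [[0.023, -0.208, 0], [0, 0, 0], 1]
    - [[0.012, -0.209, 0], [0, 0, 0], 1]
    - [[0, -0.209, 0], [0, 0, 0], 1]
    - [[-0.003, -0.209, 0], [0, 0, -0.025], 1]
    - [[-0.003, -0.209, 0], [0, 0, -0.025], 1]
    - [[-0.003, -0.209, 0], [0, 0, -0.025], 1]
    - [[0, 0, 0], [0, 0, 0], 1]

```text
time_s: 21.9
position: [0.4446, 0.1693, 0.0751]
tcp_rot: [[-0.998, -0.063, 0.003], [-0.063, 0.998, -0.0], [-0.003, -0.0, -1.0]]
force: [-0.7, -1.8, 7.1]
opening: 0.005
grasp_force: 3.5
```

```bash
python3 e.py
```

```text
t 21.9 z 0.07511845693044161 polar -174.52534010625118 r 0.1169571960896323 xdir -176.3767660374141 F [-0.7 -1.8  7.1] j6 -86.20411094046383
side pad 0.72 [0.432 0.182] ang 179.2 r 0.129
wrist pad 0.97 [0.437 0.184] ang 178.2 r 0.125
```

Past the stop while pressed. Continue to free.

Call:
move_arm:
  increments:
    - [[0, -0.209, 0], [0, 0, -0.025], 1]
    - [[0, -0.209, 0], [0, 0, -0.025], 1]
    - [[0, -0.209, 0], [0, 0, -0.025], 1]
    - [[0, -0.209, 0], [0, 0, -0.025], 1]
    - [[0, -0.209, 0], [0, 0, -0.025], 1]
    - [[0, -0.209, 0], [0, 0, -0.025], 1]
    - [[0, -0.209, 0], [0, 0, -0.025], 1]
    - [[0, -0.209, 0], [0, 0, -0.025], 1]
    - [[0, -0.209, 0], [0, 0, -0.025], 1]
    - [[0, -0.209, 0], [0, 0, -0.025], 1]
    - [[0, 0, 0], [0, 0, 0], 1]
    - [[0, 0, 0], [0, 0, 0], 1]

```text
time_s: 23.2
position: [0.4657, 0.1107, 0.0758]
tcp_rot: [[-0.834, -0.552, 0.01], [-0.552, 0.834, 0.001], [-0.008, -0.005, -1.0]]
force: [4.1, 0.7, 7.8]
opening: 0.005
grasp_force: 4.1
```

```bash
python3 e.py
```

```text
t 23.2 z 0.07577067691954496 polar -143.77116958708726 r 0.11809255122274354 xdir -146.52041889920125 F [4.1 0.7 7.8] j6 -123.58260556593176
side pad 0.98 [0.45  0.118] ang -150.7 r 0.128
scene pad 0.7 [0.445 0.121] ang -152.8 r 0.131
wrist pad 0.83 [0.452 0.121] ang -151.3 r 0.124
```

Call:
move_arm:
  increments:
    - [[0, 0, -0.15], [0, 0, 0], 1]
    - [[0, 0, -0.2], [0, 0, 0], 1]
    - [[0, 0, -0.3], [0, 0, 0], 1]
    - [[0, 0, -0.2], [0, 0, 0], 1]
    - [[0, 0.15, 0], [0, 0, 0], 1]
    - [[0, 0, -0.3], [0, 0, 0], 1]
    - [[0, 0, -0.8], [0, 0, 0], 1]
    - [[0, 0, -1], [0, 0, 0], 1]
    - [[0, 0, -1], [0, 0, 0], 1]
    - [[0, 0, -1], [0, 0, 0], 1]
    - [[0, 0, 0], [0, 0, 0], 1]
    - [[0, 0, 0], [0, 0, 0], 1]

```text
time_s: 24.5
position: [0.4589, 0.1146, 0.2245]
tcp_rot: [[-0.833, -0.553, 0.003], [-0.553, 0.833, -0.0], [-0.002, -0.002, -1.0]]
force: [-0.5, -0.4, -0.5]
opening: 0.007
grasp_force: 0.0
```

```bash
python3 e.py; python3 d.py side scene | grep -E "transf|mat"; python3 - <<'E'
from h import *
p=capture("wrist"); save(p,"w5"); 
q=capture("side"); cv2.imwrite("pics/fin.png",np.hstack([cv2.resize(q["img"][110:330,180:440,::-1],(400,340)),cv2.resize(p["img"][:,:,::-1],(400,340))]))
E
```

```text
t 24.5 z 0.2245403872560746 polar -147.17325141980567 r 0.12150437319324457 xdir -146.4411562101379 F [-0.5 -0.4 -0.5] j6 -123.10085975111843
side pad 0.96 [0.455 0.143] ang -160.5 r 0.113
scene pad 0.59 [0.43  0.122] ang -155.7 r 0.143
wrist pad 0.88 [0.459 0.124] ang -151.3 r 0.117
side transformer [(0.94, [0.5784, -0.1693])]
side mat [(0.83, [0.5868, -0.1598])]
scene transformer [(0.64, [0.5792, -0.1647]), (0.43, [0.3811, 0.1047])]
scene mat [(0.64, [0.565, -0.1616])]
```

View pics/fin.png

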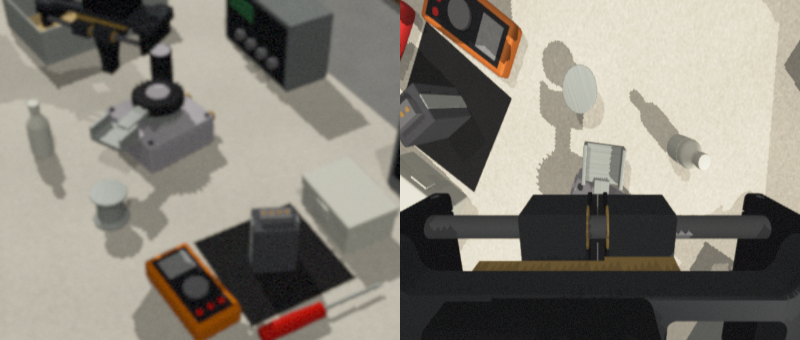

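The transformer stands upright on the mat, and the handle has turned over to the −x side with no contact. I'll check the sprung-up height by triangulation.

```bash
python3 - <<'E'
from h import *
acc={}
for k in range(3):
  for c in("side","scene","wrist"):
    p=capture(c)
    for l in("pad","cap_centre"):
        for q in pinpoint(p,l)[:1]:
            if q["confidence"]>.5: acc.setdefault(l,[]).append(ray(p,np.array(q["xy"])*[640,400]))
for l,r in acc.items():
    A=0;b=0
    for e,d in r:
        d=d/np.linalg.norm(d);M=np.eye(3)-np.outer(d,d);A=A+M;b=b+M@e
    X=np.linalg.solve(A,b); print(l,len(r),X.round(4),np.degrees(np.arctan2(X[1]-.1805,X[0]-.561)))
E
```

```text
pad 9 [0.4513 0.1258 0.0998] -153.50931081317415
cap_centre 7 [0.5135 0.1112 0.1014] -124.46856302351777
```

```bash
python3 -c "
from rig import *;print(hand_in())"
```

```text
the job is handed in; nothing more can be done
None
```

The job is handed in, though `hand_in()` returned no verdict. The transformer stands upright within about 10 mm of the mat's centre. The cap was vented at its first stop for over a second, then pressed, turned to about 1.6 rad and sprung up, and the arm is clear of everything.

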